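# Lift a stage lamp out of its transit tray with tongs and hold it over the inspection plate

### The job

First press the white inspection plate, propped up at one edge, down so that it sits level in its frame. Then take the spring tongs from their rest, close them on the glass of the amber lamp, lift it out of the tray and finish while holding it with the tongs, upright and still, its foot about 10 cm above the middle of the plate: do not let go or put anything down. Never touch the amber lamp with the gripper itself, and leave the other two lamps, the jar and the roll of tape where they are.

Things in the scene. Friction and masses are not known exactly. Their poses are not given: they have to be found in the camera images.
- plate: white square inspection plate with a grey cross and a red line along its raised (+x) edge, 100 x 100 x 5 mm, 120 g, loose in its frame. Origin: centre of its underside; z normal to it, up. At the start that edge is about 10 mm too high (0.12 rad), propped on a stiff friction stud. A press of 5 to 12 N over the stud sinks it for good; the plate then lies level, its top 13 mm above the table.
- press_point (a point): point on the top face of the plate above the stud, 38 mm from the plate's centre towards the raised edge: the place to press.
- frame: fixed square frame, 120 x 120 mm, black floor 8 mm above the table and aluminium rim 14 mm high and 7 mm wide, inner opening 106 mm. Origin: centre of its underside on the table; same yaw as the plate (any angle).
- rest: fixed tongs rest: black base 190 x 70 x 8 mm with two grey supports, tops 45 mm above the table: one under the tongs' hinge (34 mm along x, 30 wide, centre x = -85 mm), one under the arms (14 mm along x, 100 wide, centre x = 55 mm). Between them is free space for fingers. Origin on the table below the tongs' origin, same axes as the tongs.
- tongs: steel spring tongs 200 mm long, 80 g, lying flat on their rest, opening sideways (y). Origin: midway between the two blue grips, at half height, 52 mm above the table; x points to the tips, z up; hinge at x = -85 mm. Grips 34 mm long, 22 mm high, 57 mm apart over their outsides when open. Taken from above, fingers outside both grips; squeezing the grips closes the tips.
- tongs_tip (a point): point midway between the two rubber tip pads (20 mm long, 16 mm high), at half height, 95 mm ahead of the tongs' origin. Tip gap 68 mm with the tongs open; 54 mm with the grips squeezed to 50 mm; 26 mm (lamp width, arms parallel) at 37 mm. The spring pushes each grip out with 4 N open, 7 N at 37 mm: grips held at about 50 mm carry the tongs with the tips still apart.
- jaw_left (a joint): angle by which the left arm (+y side of the tongs) is squeezed: 0 open, about 0.118 rad with the tips 26 mm apart, stop at 0.17. The other arm mirrors it.
- tray: fixed grey transit tray with aluminium edges, 83 x 226 x 31 mm, three round holes in a row along its y axis, 75 mm apart, 28 mm wide and 20 mm deep (floor of the holes 10 mm above the table). Origin: centre of its underside.
- amber_lamp: the amber (orange) lamp, 60 g (may vary by some 30 percent), standing loosely upright in one of the three holes, any of them. Grey base 22 mm in diameter and 34 mm high, then orange glass 26 mm in diameter from 34 to 80 mm, rounded tip at 86 mm. Origin: centre of its underside, z up along the lamp.
- amber_lamp_glass (a point): centre of the amber lamp's glass, on its axis 57 mm above its underside: the height at which the tongs should hold it.
- white_lamp: bystander lamp with white glass, same shape and size, in another hole; leave it.
- blue_lamp: bystander lamp with blue glass, same shape and size, in another hole; leave it.
- jar: yellow jar with a black cap, 56 mm in diameter, 70 mm high, standing beyond the work; leave it. Origin: centre of its underside.
- roll: roll of red tape, 60 mm in diameter, 24 mm high, lying flat beyond the work; leave it. Origin: centre of its underside.
Not all that is in view belongs to the job. What is shaped like the tongs but red or turquoise is not meant.

How it is judged:
By the outcome, as a careful person would: the job done as asked, in the order asked, and still so for the second after the job is handed in, while the arm keeps its last pose, push and grip.
It also fails if it takes over 54 s, if anything falls off the work surface, if the arm or the gripper's body presses on something with over 40 N, if the wrist force passes 120 N, or if a joint passes its speed limit or range.

### The arm

A 7-joint arm with a two-finger parallel gripper is mounted at the origin on the work surface. World frame = base frame: x ahead of the robot, y to its left, z up, the work surface at z = 0. Lengths are in mm, angles in rad, forces in N, time in s.
With the tool pointing down it reaches from about 350 to 900 mm from the base axis. Payload 7.2 kg.
Tool frame: the origin (TCP) lies on the centre line of the jaws, within the pads' length; the fingertips stand 8 mm ahead of it and the grasp point (between the pads) lies 11 mm behind it; z points along the fingers, x is the direction in which the jaws open and shut, and the axes are right-handed (so a half turn about z gives the same grasp; the last joint's range is limited). The gripper opens to 85 mm and grips with 20 to 120 N. Pads are 22 mm wide; open, the fingers measure 114 mm over their backs; the gripper's body (76 mm by 85 mm) begins 54 mm behind the grasp point. The pads swing forward as they close: fully open they stand 13 mm farther back than shut.
Start: joints at [1.243, 0.411, -0.013, 1.596, 0.006, 1.134, -0.082], TCP at [160.542, -604.032, 239.297] pointing down, gripper open.
Joint ranges: [-2.95, 2.95], [-0.29, 1.99], [-1.47, 1.44], [0.14, 2.54], [-1.03, 4.17], [0.13, 1.85], [-2.86, 2.86]. Speed limits (rad/s): [2.39, 2.39, 3.01, 3.01, 3.14, 3.14, 3.14].

### API

Orientations are given as a rotation vector (axis times angle).
In Python, from cell import status, cams, ticket, find_in, cut_out, mark_of gives the robot as it stands.
- The arm moves only by the shell command python3 -m pendant 'ROWS'. ROWS is JSON, a list of rows, each an object of numbers: "jaw": the gripper's target within -1 to 1 (shut at 1, half-way at 0, fully open at -1); "dx", "dy", "dz": the shift along the world's x, y, z in units of 30 mm (1.0 is 30 mm); "turn": the turn about the world's z in units of 6 degrees (1.0 is 6 degrees). A call has 1 to 12 rows; each row shifts and turns the commanded pose from where the row before left it; what a row does not reach is not made up. A row lasts 1/10 s, in which the tool goes at most 50 mm and 8.59 degrees, less where a joint would pass 70% of its speed; a pose out of reach is approached as far as the arm can. A call is refused whole if a number of a shift passes 1 or a number of a turn 1, either way. A call with a gripper value outside its range is refused whole. The fingers move at their own pace and stop on an object; the grip force is fixed at half the most. Time passes only in rows, so rows that do not move let the fingers close. It gives the time, the measured TCP pose, the force and the opening at its end, in the units of the state.
- status.sense(): the state, without advancing time (a new reading comes with each control period).
- cams.snapshot(name): name is "scene" or "side" or "wrist"; returns a dict with "image" (400x640x3 uint8, red, green, blue), "depth" (400x640 float32, mm along the optical axis (not along the pixel's ray), 0 where there is no reading), "fx", "fy", "cx", "cy" (pixels), "xyz" and "attitude" of the camera in the world. Camera axes: x right, y up, looking along -z (the intrinsics and any distortion apply to the point x, -y, -z); pixel columns grow to the right and rows downward; lengths in mm; the calibration is good to about 2 mm. A picture is of the moment at which its call begins.
- ticket.close_job(): hands the job in, once; it reports no verdict.
Trained networks look in a picture, given as the dict that the camera call returned (one of the last four; its "shot" number tells which), for a name from the list of things; names that differ only in an ending like _2 or _b are one class to them, and where a whole thing is asked for, a point or a joint stands for the part that bears it (a point fixed in the world has none). Each returns a list of dicts, best first, with "confidence" (0 to 1); they miss things now and then, are a little off and sometimes report something else, mostly with a low value. They report only what shows in the picture. A call takes as long as a camera call. They do not tell look-alikes from the thing itself.
- find_in(picture, name): "location" ([column, row] in pixels, amid what is visible of it).
- cut_out(picture, name): "pixels" (400x640 bool, what is visible of it) and "location" ([column, row] in pixels, amid what is visible of it).
- mark_of(picture, name): "location" ([column, row] in pixels: a listed point, or the origin of a listed thing).
The state is a dict: "clock": time; "q": joint angles; "qd": joint speeds; "joint_efforts": joint torques, N m; "tool_pos": TCP position; "ee_rot": TCP orientation; "contact_force": force on the tool from outside, world axes, zero at the start; "moment": the same for the moment, N m; "width": finger opening in mm.
Only numpy, scipy, OpenCV 4.12 (cv2) and the standard library are available. Lean on these libraries where they do the work, as an engineer would, in place of code of your own. Each camera call takes 0.05 s, during which the arm holds its last target.

## Working session

There is one attempt and no reset: what is moved stays moved. The work goes in short steps, Python scripts to look and compute and a shell command to move; the robot and the scene stay as the last step left them, time stands still between calls to the robot, and variables do not carry over. Pictures are saved under pics/ and viewed, and the job is handed in when it is done.

```bash
ls; mkdir -p pics; cat > h.py <<'E'
import numpy as np, cv2
from scipy.spatial.transform import Rotation as R
from cell import status, cams, ticket, find_in, cut_out, mark_of
def att(p):
    a=np.array(p["attitude"],float)
    return a if a.shape==(3,3) else R.from_rotvec(a).as_matrix()
def ray(p,uv):
    d=np.array([(uv[0]-p["cx"])/p["fx"],-(uv[1]-p["cy"])/p["fy"],-1.0])
    return np.array(p["xyz"],float), att(p)@d
def atz(p,uv,z):
    o,d=ray(p,uv); return o+d*(z-o[2])/d[2]
def cloud(p):
    v,u=np.mgrid[0:400,0:640]; D=p["depth"]
    c=np.stack([(u-p["cx"])/p["fx"]*D,-(v-p["cy"])/p["fy"]*D,-D],-1)
    return c@att(p).T+np.array(p["xyz"])
def proj(p,X):
    c=att(p).T@(np.array(X,float)-np.array(p["xyz"]))
    return [p["cx"]+p["fx"]*c[0]/-c[2],p["cy"]+p["fy"]*c[1]/c[2]]
def save(p,n): cv2.imwrite("pics/"+n,p["image"][:,:,::-1])
E
python3 - <<'E'
from h import *
print(status.sense())
for n in ["scene","side","wrist"]:
    p=cams.snapshot(n); save(p,n+"0.png")
    print(n,{k:v for k,v in p.items() if k not in("image","depth")})
    for o in ["plate","press_point","frame","rest","tongs","tongs_tip","tray","amber_lamp","amber_lamp_glass","white_lamp","blue_lamp","jar","roll"]:
        print(o,[(np.round(r["location"]).tolist(),round(r["confidence"],2)) for r in mark_of(p,o)][:4])
E
```

```text
pics
{'clock': 0.0, 'q': array([ 1.24280194,  0.41189653, -0.01274448,  1.59701421,  0.00557282,
        1.13431814, -0.08220782]), 'qd': array([-0.0002428 ,  0.00078937,  0.00097315,  0.00138173,  0.00023187,
       -0.00028698,  0.00127342]), 'joint_efforts': array([-1.14500748e-03, -6.00625849e+01,  6.81592673e-01, -2.99416816e+01,
        1.37436678e-02,  1.04830717e-02, -1.37985631e-05]), 'tool_pos': array([ 160.41700535, -603.57105024,  238.46719747]), 'ee_rot': array([-2.48978230e+00,  1.91437669e+00,  2.06399326e-03]), 'contact_force': array([ 0.65059468, -0.3555448 ,  0.14900403]), 'moment': array([0.00446304, 0.03891974, 0.00214776]), 'width': 85.24820568227392}
scene {'fx': 479.5282833294143, 'fy': 479.5282833294143, 'cx': 318.182195791279, 'cy': 200.7667580653798, 'xyz': array([1406.58946973, -172.1085849 ,  839.29938876]), 'attitude': array([0.76764317, 0.57844719, 1.23714805]), 'shot': 1}
plate [([185.0, 250.0], 0.66), ([290.0, 256.0], 0.35)]
press_point [([200.0, 251.0], 0.77)]
frame [([189.0, 249.0], 0.91), ([405.0, 198.0], 0.3)]
rest [([404.0, 214.0], 0.89)]
tongs [(
[... 1107 characters left out ...]
), ([239.0, 269.0], 0.69)]
tray [([271.0, 184.0], 0.55)]
amber_lamp [([270.0, 200.0], 0.73), ([277.0, 168.0], 0.58)]
amber_lamp_glass [([275.0, 148.0], 0.48)]
white_lamp [([269.0, 196.0], 0.68)]
blue_lamp [([286.0, 275.0], 0.57), ([271.0, 178.0], 0.47)]
jar [([210.0, 266.0], 0.7)]
roll [([254.0, 135.0], 0.76)]
wrist {'fx': 275.97461932095524, 'fy': 275.97461932095524, 'cx': 320.3389678971071, 'cy': 201.05261196237035, 'xyz': array([ 228.66749598, -586.5876453 ,  374.08259449]), 'attitude': array([-0.23751771,  0.18314409, -1.30139036]), 'shot': 3}
plate []
press_point []
frame []
rest []
tongs []
tongs_tip []
tray []
amber_lamp []
amber_lamp_glass []
white_lamp []
blue_lamp []
jar []
roll []
```

View pics/scene0.png

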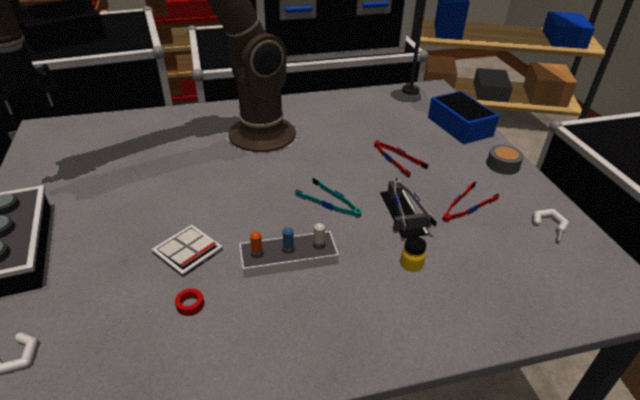

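View pics/side0.png

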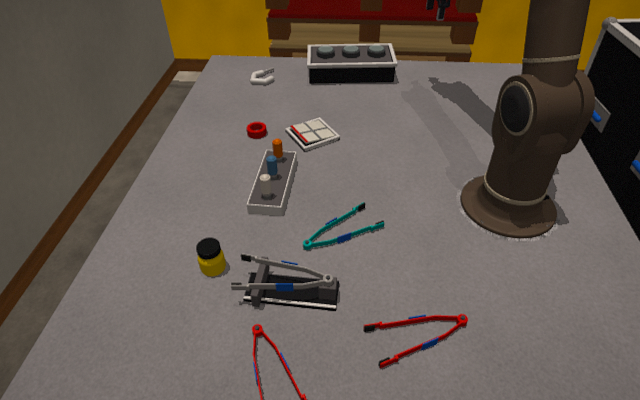

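View pics/wrist0.png

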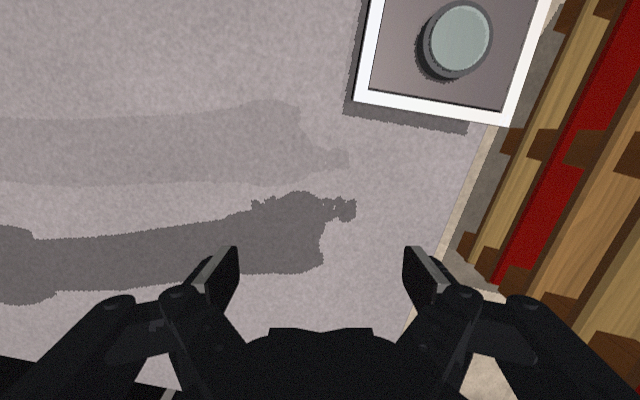

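The scene picture shows the plate and frame at (188,250), its red edge to the lower right, with the tray running from (240,255) to (337,250). The amber lamp is nearest the plate at (256,243), and the steel tongs are on the rest at (408,210). The side picture agrees: hinge at (328,280), tips at (240,270). Next I'll measure these.

```bash
python3 - <<'E'
from h import *
ps={n:cams.snapshot(n) for n in ["scene","side"]}
hs=dict(plate=10,press_point=17,frame=0,rest=0,tongs=52,tongs_tip=52,tray=0,amber_lamp=10,amber_lamp_glass=67,blue_lamp=10,white_lamp=10,jar=0,roll=0)
for o,z in hs.items():
    for n,p in ps.items():
        print(o,n,[(np.round(atz(p,r["location"],z)).tolist(),round(r["confidence"],2)) for r in mark_of(p,o)][:4])
for n,p in ps.items():
    C=cloud(p); np.save(n+"_C.npy",C); np.save(n+"_I.npy",p["image"])
    # color clusters
    hsv=cv2.cvtColor(p["image"],cv2.COLOR_RGB2HSV)
    for nm,lo,hi,zr in [("orange",(5,150,90),(18,255,255),(30,110)),("blue",(95,120,40),(125,255,255),(20,110))]:
        m=cv2.inRange(hsv,lo,hi)>0
        m&=(C[...,2]>zr[0])&(C[...,2]<zr[1])&(C[...,0]>300)&(C[...,0]<950)
        nl,l,st,ce=cv2.connectedComponentsWithStats(m.astype(np.uint8))
        for i in range(1,nl):
            if st[i,4]>8: 
                q=C[l==i]; print(n,nm,np.round(ce[i]),st[i,4],np.round(np.median(q,0)),np.round(q.min(0)),np.round(q.max(0)))
    s=p["image"][100:320,150:450] if n=="scene" else p["image"][100:320,190:410]
    cv2.imwrite(f"pics/{n}_z.png",cv2.resize(s[:,:,::-1],None,fx=2.6,fy=2.6,interpolation=cv2.INTER_CUBIC))
E
```

```text
plate scene [([517.0, -269.0, 10.0], 0.75)]
plate side [([516.0, -267.0, 10.0], 0.94)]
press_point scene []
press_point side [([532.0, -243.0, 17.0], 0.78), ([679.0, 266.0, 17.0], 0.61)]
frame scene [([519.0, -261.0, 0.0], 0.66)]
frame side [([519.0, -281.0, 0.0], 0.94)]
rest scene [([512.0, 309.0, 0.0], 0.6)]
rest side [([507.0, 303.0, -0.0], 0.97)]
tongs scene [([301.0, 349.0, 52.0], 0.84), ([450.0, 120.0, 52.0], 0.77), ([555.0, 456.0, 52.0], 0.71), ([493.0, 313.0, 52.0], 0.56)]
tongs side [([242.0, 402.0, 52.0], 0.93), ([412.0, 169.0, 52.0], 0.79), ([504.0, 304.0, 52.0], 0.73)]
tongs_tip scene [([604.0, 316.0, 52.0], 0.92), ([386.0, 58.0, 52.0], 0.88), ([504.0, 529.0, 52.0], 0.71), ([366.0, 397.0, 52.0], 0.61)]
tongs_tip side [([603.0, 296.0, 52.0], 0.73), ([340.0, 114.0, 52.0], 0.57)]
tray scene [([596.0, -29.0, 0.0], 0.77), ([552.0, 338.0, -0.0], 0.61)]
tray side [([601.0, -32.0, 0.0], 0.87)]
amber_lamp scene []
amber_lamp side [([591.0, -107.0, 10.0], 0.68)]
amber_lamp_glass scene [([587.0, -101.0, 67.0], 0.83)]
amber_lamp_glass side [([595.0, -93.0, 67.0], 0.68), ([534.0, -165
[... 582 characters left out ...]
.  99.]
scene blue [396. 201.] 28 [502. 279.  54.] [487. 275.  42.] [521. 283.  65.]
scene blue [288. 238.] 140 [604. -31.  78.] [592. -40.  49.] [610. -21. 101.]
side orange [276. 142.] 48 [589. -98.  93.] [ 578. -109.   87.] [602. -88. 100.]
side blue [272. 165.] 144 [589. -20.  77.] [580. -30.  45.] [601. -14.  98.]
side blue [332. 220.] 11 [427. 108.  23.] [418. 101.  21.] [436. 116.  24.]
side blue [289. 262.] 21 [503. 280.  63.] [488. 277.  59.] [518. 283.  67.]
side blue [284. 287.] 135 [506. 334.  55.] [489. 331.  42.] [522. 338.  68.]
side blue [284. 360.] 16 [486. 471.  24.] [478. 458.  22.] [494. 482.  25.]
side blue [255. 376.] 9 [533. 503.  23.] [530. 498.  22.] [534. 510.  26.]
```

```bash
python3 - <<'E'
from h import *
for n in ["scene","side"]:
    C=np.load(n+"_C.npy"); I=np.load(n+"_I.npy")
    hsv=cv2.cvtColor(I,cv2.COLOR_RGB2HSV)
    # tongs: points z 46..70 in region
    m=(C[...,2]>48)&(C[...,2]<72)&(C[...,0]>380)&(C[...,0]<640)&(C[...,1]>250)&(C[...,1]<370)
    q=C[m]; print(n,"tongs pts",len(q),np.round(q.min(0)),np.round(q.max(0)))
    for lo,hi in [(400,440),(440,480),(480,520),(520,560),(560,580),(580,620)]:
        for s in (0,1):
            r=q[(q[:,0]>lo)&(q[:,0]<=hi)&((q[:,1]>307)==s)]
            if len(r)>3: print("  ",lo,hi,s,len(r),np.round(np.median(r,0)),np.round(r[:,1].min()),np.round(r[:,1].max()))
    # frame pts
    m=(C[...,2]>9)&(C[...,2]<30)&(C[...,0]>420)&(C[...,0]<620)&(C[...,1]>-360)&(C[...,1]<-180)
    q=C[m]; rc=cv2.minAreaRect(q[:,:2].astype(np.float32)); print("frame",len(q),rc)
    red=m&(cv2.inRange(hsv,(0,120,60),(8,255,255))>0)|m&(cv2.inRange(hsv,(172,120,60),(180,255,255))>0)
    r=C[red]; 
    if len(r)>4: print(" red",len(r),np.round(r.mean(0),1),cv2.minAreaRect(r[:,:2].astype(np.float32)))
    wh=m&(hsv[...,1]<60)&(hsv[...,2]>120); print(" mean white",np.round(C[wh].mean(0),1))
    m=(C[...,2]>26)&(C[...,2]<37)&(C[...,0]>520)&(C[...,0]<680)&(C[...,1]>-170)&(C[...,1]<110)
    q=C[m]; print("tray",len(q),cv2.minAreaRect(q[:,:2].astype(np.float32)))
E
```

```text
scene tongs pts 465 [412. 259.  48.] [613. 346.  67.]
   400 440 0 24 [427. 301.  58.] 294.0 307.0
   400 440 1 36 [431. 313.  58.] 307.0 321.0
   440 480 0 22 [462. 291.  57.] 285.0 299.0
   440 480 1 50 [461. 324.  56.] 315.0 332.0
   480 520 0 32 [503. 280.  60.] 277.0 287.0
   480 520 1 57 [502. 331.  58.] 327.0 335.0
   520 560 0 32 [539. 276.  58.] 271.0 299.0
   520 560 1 45 [539. 334.  58.] 330.0 337.0
   560 580 0 30 [572. 269.  58.] 260.0 303.0
   560 580 1 40 [572. 335.  53.] 310.0 343.0
   580 620 0 45 [600. 265.  58.] 259.0 271.0
   580 620 1 52 [601. 340.  58.] 335.0 346.0
frame 1828 ((517.0121459960938, -263.854736328125), (124.65290069580078, 123.24505615234375), 34.77167510986328)
 red 91 [ 555.6 -241.    26.4] ((554.5892333984375, -238.7271728515625), (10.345399856567383, 98.44817352294922), 35.538124084472656)
 mean white [ 515.3 -269.3   18.7]
tray 2134 ((593.8026123046875, -28.35620880126953), (226.27064514160156, 92.75255584716797), 88.18897247314453)
side tongs pts 1144 [405. 255.  48.] [610. 354.  68.]
   400 440 0 47 [429. 302.  59.] 297.0 307.0
   400 440 1 
[... 179 characters left out ...]
0 1 123 [500. 333.  57.] 326.0 338.0
   520 560 0 101 [541. 277.  56.] 257.0 306.0
   520 560 1 115 [541. 335.  56.] 310.0 354.0
   560 580 0 62 [570. 272.  57.] 255.0 296.0
   560 580 1 66 [571. 338.  56.] 316.0 348.0
   580 620 0 79 [594. 267.  59.] 260.0 271.0
   580 620 1 103 [596. 342.  58.] 333.0 346.0
frame 995 ((515.4160766601562, -265.94500732421875), (124.24922180175781, 129.67724609375), 33.77879333496094)
 red 47 [ 551.3 -237.3   26.8] ((552.5042114257812, -239.33985900878906), (7.764906406402588, 99.46102142333984), 35.55757141113281)
 mean white [ 508.  -263.6   19.3]
tray 1405 ((592.8285522460938, -30.12688446044922), (232.32191467285156, 87.83216857910156), 88.35826873779297)
```

View pics/scene_z.png

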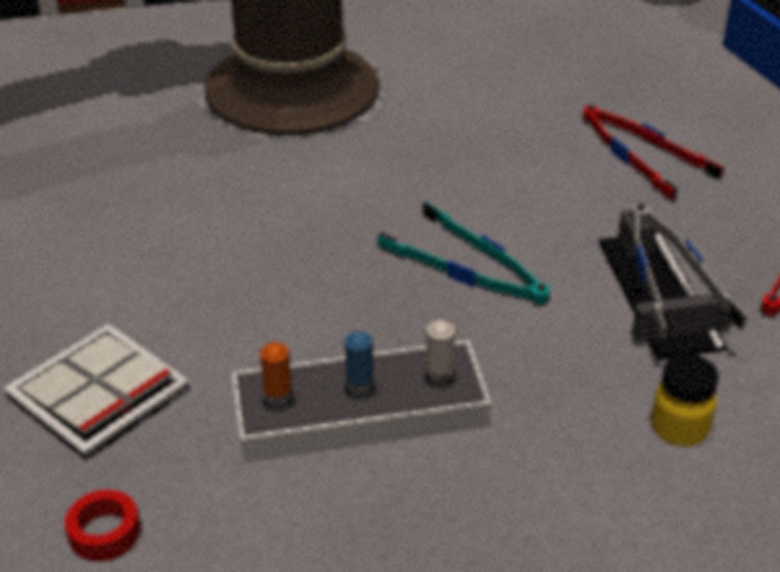

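View pics/side_z.png

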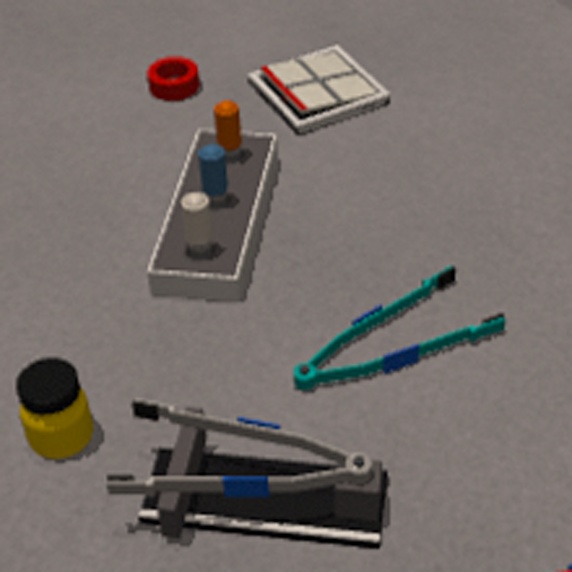

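Measurements so far:
- **Frame:** centre about (516,-266), yaw about 35°, so the press point is near (547,-244), z about 23.
- **Tongs:** about (505,306,52), yaw about -1.7°.
- **Amber lamp:** about (592,-104).

Moving over the plate with the jaws shut.

```bash
python3 -m pendant '[{"dx":1,"dy":0.95,"turn":0.3,"jaw":1},{"dx":1,"dy":0.95,"turn":0.3,"jaw":1},{"dx":1,"dy":0.95,"turn":0.3,"jaw":1},{"dx":1,"dy":0.95,"turn":0.3,"jaw":1},{"dx":1,"dy":0.95,"turn":0.3,"jaw":1},{"dx":1,"dy":0.95,"turn":0.3,"jaw":1},{"dx":1,"dy":0.95,"turn":0.3,"jaw":1},{"dx":1,"dy":0.95,"turn":0.3,"jaw":1},{"dx":1,"dy":0.95,"turn":0.3,"jaw":1},{"dx":1,"dy":0.95,"turn":0.3,"jaw":1},{"dx":1,"dy":0.95,"turn":0.3,"jaw":1},{"jaw":1}]'
python3 - <<'E'
from h import *
p=cams.snapshot("wrist"); save(p,"w1.png")
for o,z in [("plate",13),("press_point",23),("frame",0)]:
    print(o,[(np.round(r["location"]).tolist(),np.round(atz(p,r["location"],z)).tolist(),round(r["confidence"],2)) for r in mark_of(p,o)][:3])
s=status.sense(); print(s["tool_pos"],s["ee_rot"],s["contact_force"],s["width"],s["clock"])
C=cloud(p);I=p["image"];hsv=cv2.cvtColor(I,cv2.COLOR_RGB2HSV)
m=(C[...,2]>9)&(C[...,2]<32)&(C[...,0]>430)&(C[...,0]<610)&(C[...,1]>-350)&(C[...,1]<-180)
q=C[m];print(len(q),cv2.minAreaRect(q[:,:2].astype(np.float32)))
red=m&((cv2.inRange(hsv,(0,120,60),(8,255,255))>0)|(cv2.inRange(hsv,(172,120,60),(180,255,255))>0))
r=C[red];print(len(r),r.mean(0),cv2.minAreaRect(r[:,:2].astype(np.float32)))
E
```

```text
plate []
press_point []
frame []
[ 160.52761928 -604.00777021  239.26123935] [-2.49045618e+00  1.91495752e+00  9.90166173e-05] [0.01435616 0.13451254 0.1380084 ] 85.51747894577841 3.7
0 ((0.0, 0.0), (0.0, 0.0), 0.0)
0 [nan nan nan] ((0.0, 0.0), (0.0, 0.0), 0.0)invalid input
<stdin>:10: RuntimeWarning: Mean of empty slice.
  ret = um.true_divide(
```

View pics/w1.png

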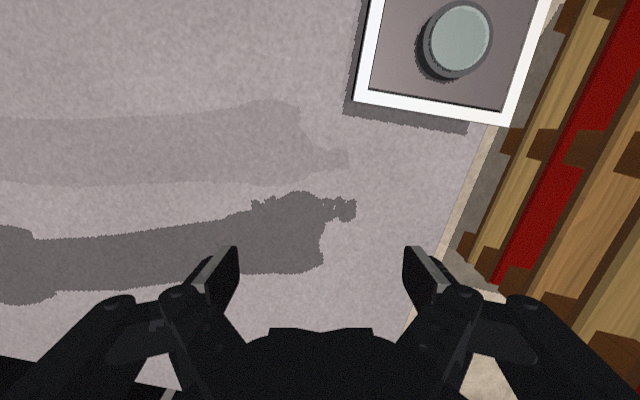

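The arm didn't move: the call was refused as "invalid input". I suspect every row needs all of its keys, so I'm retrying with the full set.

```bash
python3 -m pendant '[{"dx":1,"dy":0.95,"dz":0,"turn":0.3,"jaw":1},{"dx":1,"dy":0.95,"dz":0,"turn":0.3,"jaw":1},{"dx":1,"dy":0.95,"dz":0,"turn":0.3,"jaw":1},{"dx":1,"dy":0.95,"dz":0,"turn":0.3,"jaw":1},{"dx":1,"dy":0.95,"dz":0,"turn":0.3,"jaw":1},{"dx":1,"dy":0.95,"dz":0,"turn":0.3,"jaw":1},{"dx":1,"dy":0.95,"dz":0,"turn":0.3,"jaw":1},{"dx":1,"dy":0.95,"dz":0,"turn":0.3,"jaw":1},{"dx":1,"dy":0.95,"dz":0,"turn":0.3,"jaw":1},{"dx":1,"dy":0.95,"dz":0,"turn":0.3,"jaw":1},{"dx":1,"dy":0.95,"dz":0,"turn":0.3,"jaw":1},{"dx":0,"dy":0,"dz":0,"turn":0,"jaw":1}]'
```

```text
clock: 4.9
tool_pos: [495.1, -284.6, 239.5]
ee_rot: [-2.786, 1.443, -0.002]
contact_force: [0.0, -0.0, 1.0]
width: 0.0
```

```bash
python3 - <<'E'
from h import *
p=cams.snapshot("wrist"); save(p,"w2.png")
for o,z in [("plate",13),("press_point",23)]:
    print(o,[(np.round(r["location"]).tolist(),np.round(atz(p,r["location"],z)).tolist(),round(r["confidence"],2)) for r in mark_of(p,o)][:3])
C=cloud(p);I=p["image"];hsv=cv2.cvtColor(I,cv2.COLOR_RGB2HSV)
m=(C[...,2]>9)&(C[...,2]<32)&(C[...,0]>430)&(C[...,0]<610)&(C[...,1]>-350)&(C[...,1]<-180)
q=C[m];print(len(q),cv2.minAreaRect(q[:,:2].astype(np.float32)))
red=m&((cv2.inRange(hsv,(0,120,60),(8,255,255))>0)|(cv2.inRange(hsv,(172,120,60),(180,255,255))>0))
r=C[red];print(len(r),r.mean(0),cv2.minAreaRect(r[:,:2].astype(np.float32)))
E
```

```text
plate [([318.0, 155.0], [518.0, -266.0, 13.0], 0.66)]
press_point [([319.0, 130.0], [545.0, -248.0, 23.0], 0.93)]
8223 ((515.4368286132812, -265.4609069824219), (120.32344818115234, 120.43993377685547), 35.406253814697266)
576 [ 552.63835284 -239.06118421   25.44259767] ((552.705078125, -239.16360473632812), (7.020287990570068, 99.88056182861328), 35.270416259765625)
```

View pics/w2.png

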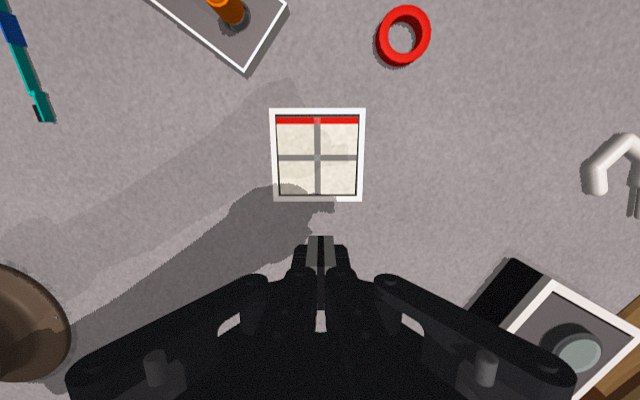

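The wrist picture shows the plate at (318,155), the red edge on top at (318,120), and the shut fingertips narrow. The frame fit is 120.3 x 120.4 mm, centre (515.4,-265.5), yaw 35.4°, so the press point is (546,-244). Moving above it and descending.

```bash
python3 -m pendant '[{"dx":0.85,"dy":0.68,"dz":-0.9,"turn":0,"jaw":1},{"dx":0.85,"dy":0.68,"dz":-0.9,"turn":0,"jaw":1},{"dx":0,"dy":0,"dz":-1,"turn":0,"jaw":1},{"dx":0,"dy":0,"dz":-1,"turn":0,"jaw":1},{"dx":0,"dy":0,"dz":-1,"turn":0,"jaw":1},{"dx":0,"dy":0,"dz":-1,"turn":0,"jaw":1},{"dx":0,"dy":0,"dz":-0.6,"turn":0,"jaw":1},{"dx":0,"dy":0,"dz":0,"turn":0,"jaw":1}]'
```

```text
clock: 5.85
tool_pos: [538.6, -250.9, 44.6]
ee_rot: [2.779, -1.461, -0.008]
contact_force: [0.2, 0.3, 0.1]
width: -0.1
```

```bash
python3 -m pendant '[{"dx":0.25,"dy":0.23,"dz":-0.2,"turn":0,"jaw":1},{"dx":0,"dy":0,"dz":-0.1,"turn":0,"jaw":1},{"dx":0,"dy":0,"dz":-0.05,"turn":0,"jaw":1},{"dx":0,"dy":0,"dz":-0.05,"turn":0,"jaw":1},{"dx":0,"dy":0,"dz":0,"turn":0,"jaw":1}]'; python3 -m pendant '[{"dx":0,"dy":0,"dz":-0.05,"turn":0,"jaw":1},{"dx":0,"dy":0,"dz":-0.05,"turn":0,"jaw":1},{"dx":0,"dy":0,"dz":0,"turn":0,"jaw":1}]'
```

```text
clock: 6.35
tool_pos: [549.1, -243.1, 35.6]
ee_rot: [2.782, -1.458, 0.001]
contact_force: [0.6, -1.0, 0.1]
width: -0.0
clock: 6.65
tool_pos: [549.3, -242.9, 32.4]
ee_rot: [-2.783, 1.458, -0.001]
contact_force: [-0.4, 0.2, 2.4]
width: -0.0
```

```bash
python3 -m pendant '[{"dx":-0.08,"dy":-0.02,"dz":0,"turn":0,"jaw":1},{"dx":0,"dy":0,"dz":-0.04,"turn":0,"jaw":1},{"dx":0,"dy":0,"dz":-0.03,"turn":0,"jaw":1},{"dx":0,"dy":0,"dz":0,"turn":0,"jaw":1}]'; python3 -m pendant '[{"dx":0,"dy":0,"dz":-0.04,"turn":0,"jaw":1},{"dx":0,"dy":0,"dz":-0.04,"turn":0,"jaw":1},{"dx":0,"dy":0,"dz":0,"turn":0,"jaw":1}]'
```

```text
clock: 7.05
tool_pos: [546.9, -243.5, 30.2]
ee_rot: [-2.783, 1.458, -0.001]
contact_force: [1.7, -0.0, 2.8]
width: 0.0
clock: 7.35
tool_pos: [546.9, -243.4, 27.7]
ee_rot: [-2.783, 1.458, -0.0]
contact_force: [1.2, 0.7, 1.9]
width: -0.2
```

```bash
python3 -m pendant '[{"dx":0,"dy":0,"dz":-0.05,"turn":0,"jaw":1},{"dx":0,"dy":0,"dz":-0.05,"turn":0,"jaw":1},{"dx":0,"dy":0,"dz":0,"turn":0,"jaw":1}]'; python3 -m pendant '[{"dx":0,"dy":0,"dz":-0.05,"turn":0,"jaw":1},{"dx":0,"dy":0,"dz":-0.05,"turn":0,"jaw":1},{"dx":0,"dy":0,"dz":0,"turn":0,"jaw":1}]'
```

```text
clock: 7.65
tool_pos: [546.6, -243.4, 24.6]
ee_rot: [-2.783, 1.458, 0.0]
contact_force: [1.1, 0.4, 1.9]
width: -0.2
clock: 7.95
tool_pos: [546.5, -243.4, 21.5]
ee_rot: [2.783, -1.458, -0.001]
contact_force: [1.9, 0.6, 1.3]
width: -0.0
```

```bash
python3 -m pendant '[{"dx":0,"dy":0,"dz":-0.03,"turn":0,"jaw":1},{"dx":0,"dy":0,"dz":-0.02,"turn":0,"jaw":1},{"dx":0,"dy":0,"dz":0,"turn":0,"jaw":1}]'; python3 - <<'E'
from h import *
p=cams.snapshot("side"); save(p,"s3.png")
cv2.imwrite("pics/s3z.png",cv2.resize(p["image"][90:190,230:380,::-1],None,fx=5,fy=5))
E
```

```text
clock: 8.25
tool_pos: [546.5, -243.4, 21.1]
ee_rot: [2.782, -1.458, -0.0]
contact_force: [-2.3, 1.8, 11.8]
width: -0.1
```

View pics/s3z.png

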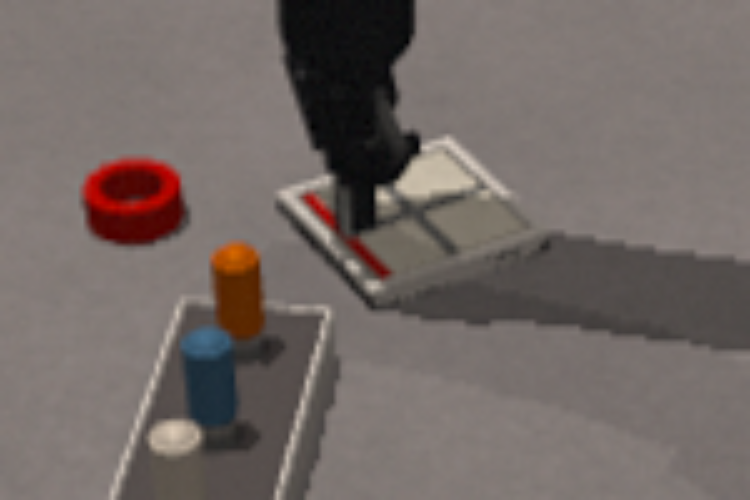

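The press reached 11.8 N with the fingertips at z 13 mm, so the plate is seated. Lifting, turning about -37° and heading to the tongs with the jaws opening.

```bash
python3 -m pendant '[{"dx":0,"dy":0,"dz":0.3,"turn":0,"jaw":1},{"dx":0,"dy":0,"dz":1,"turn":0,"jaw":1},{"dx":0,"dy":0,"dz":1,"turn":0,"jaw":1},{"dx":0,"dy":0,"dz":1,"turn":0,"jaw":1},{"dx":0,"dy":0,"dz":1,"turn":0,"jaw":1},{"dx":-0.5,"dy":-0.3,"dz":1,"turn":0,"jaw":-1},{"dx":-0.5,"dy":-0.3,"dz":1,"turn":0,"jaw":-1},{"dx":0,"dy":0,"dz":0,"turn":0,"jaw":-1}]'; python3 - <<'E'
from h import *
p=cams.snapshot("wrist"); save(p,"w4.png")
C=cloud(p);I=p["image"];hsv=cv2.cvtColor(I,cv2.COLOR_RGB2HSV)
m=(C[...,2]>9)&(C[...,2]<32)&(C[...,0]>430)&(C[...,0]<610)&(C[...,1]>-350)&(C[...,1]<-180)
q=C[m];print(len(q),cv2.minAreaRect(q[:,:2].astype(np.float32)),np.percentile(q[:,2],[5,50,95]))
red=m&((cv2.inRange(hsv,(0,120,60),(8,255,255))>0)|(cv2.inRange(hsv,(172,120,60),(180,255,255))>0))
r=C[red];print(len(r),r.mean(0))
E
```

```text
clock: 9.1
tool_pos: [515.9, -264.4, 213.4]
ee_rot: [2.778, -1.462, 0.008]
contact_force: [-0.4, -0.3, 0.4]
width: 43.2
8822 ((515.5587158203125, -265.5744934082031), (120.47888946533203, 120.42801666259766), 35.39461898803711) [12.00859977 13.6185279  15.06702781]
498 [ 553.19322566 -238.46559188   13.55491313]
```

View pics/w4.png

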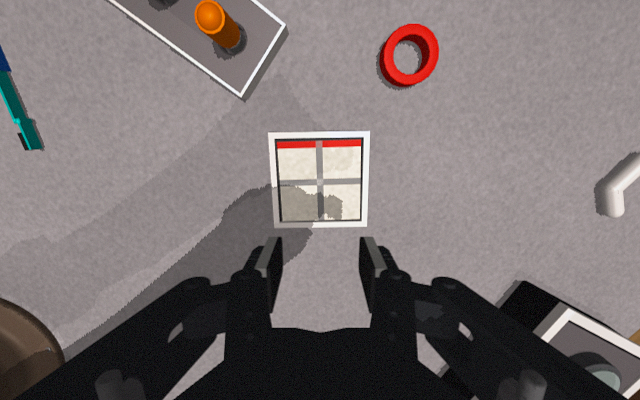

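The plate is level: its red edge is now at z 13.5, down from 25.4. The picture shows it seated at (319,180), the roll at (410,55) undisturbed. On to the tongs.

```bash
python3 -m pendant '[{"dx":-0.1,"dy":1,"dz":0.2,"turn":-0.5,"jaw":-1},{"dx":-0.1,"dy":1,"dz":0.2,"turn":-0.5,"jaw":-1},{"dx":-0.1,"dy":1,"dz":0,"turn":-0.5,"jaw":-1},{"dx":-0.1,"dy":1,"dz":0,"turn":-0.5,"jaw":-1},{"dx":-0.1,"dy":1,"dz":0,"turn":-0.5,"jaw":-1},{"dx":-0.1,"dy":1,"dz":0,"turn":-0.5,"jaw":-1},{"dx":-0.1,"dy":1,"dz":0,"turn":-0.5,"jaw":-1},{"dx":-0.1,"dy":1,"dz":0,"turn":-0.5,"jaw":-1},{"dx":-0.1,"dy":1,"dz":0,"turn":-0.5,"jaw":-1},{"dx":-0.1,"dy":1,"dz":0,"turn":-0.5,"jaw":-1},{"dx":-0.1,"dy":1,"dz":0,"turn":-0.5,"jaw":-1},{"dx":-0.1,"dy":1,"dz":0,"turn":-0.5,"jaw":-1}]';python3 -m pendant '[{"dx":-0.1,"dy":1,"dz":0,"turn":0,"jaw":-1},{"dx":-0.1,"dy":1,"dz":0,"turn":0,"jaw":-1},{"dx":-0.1,"dy":1,"dz":0,"turn":0,"jaw":-1},{"dx":-0.1,"dy":1,"dz":0,"turn":0,"jaw":-1},{"dx":0,"dy":1,"dz":0,"turn":0,"jaw":-1},{"dx":0,"dy":1,"dz":0,"turn":0,"jaw":-1},{"dx":0,"dy":0.5,"dz":0,"turn":0,"jaw":-1},{"dx":0,"dy":0,"dz":0,"turn":0,"jaw":-1}]'; python3 - <<'E'
from h import *
p=cams.snapshot("wrist"); save(p,"w5.png")
s=status.sense(); M=R.from_rotvec(s["ee_rot"]).as_matrix(); print(M[:,0],M[:,1],s["tool_pos"])
C=cloud(p);I=p["image"];hsv=cv2.cvtColor(I,cv2.COLOR_RGB2HSV)
b=(cv2.inRange(hsv,(95,100,40),(130,255,255))>0)&(C[...,2]>40)&(C[...,2]<75)
nl,l,st,ce=cv2.connectedComponentsWithStats(b.astype(np.uint8))
for i in range(1,nl):
    if st[i,4]>20: q=C[l==i]; print(ce[i],st[i,4],np.round(np.median(q,0),1),np.round(np.percentile(q,2,axis=0),1),np.round(np.percentile(q,98,axis=0),1))
m=(C[...,2]>50)&(C[...,2]<72)&(C[...,0]>400)&(C[...,1]>250)&(C[...,1]<370)
q=C[m]; cy=306
for x in range(410,620,15):
    r=q[(q[:,0]>x)&(q[:,0]<x+15)]
    a=r[r[:,1]<cy];c=r[r[:,1]>cy]
    if len(a)>5 and len(c)>5: print(x,len(r),np.round([np.median(a[:,1]),np.median(c[:,1]),(np.median(a[:,1])+np.median(c[:,1]))/2,np.median(r[:,2])],1))
print(q.min(0),q.max(0))
for o,z in [("tongs",52),("tongs_tip",52)]:
    print(o,[(np.round(r["location"]).tolist(),np.round(atz(p,r["location"],z)).tolist(),round(r["confidence"],2)) for r in mark_of(p,o)][:3])
E
```

```text
clock: 10.35
tool_pos: [479.5, 99.8, 220.1]
ee_rot: [2.192, -2.247, -0.002]
contact_force: [0.0, 0.1, -0.5]
width: 85.7
clock: 11.15
tool_pos: [467.4, 295.5, 220.2]
ee_rot: [2.199, -2.242, -0.002]
contact_force: [-0.5, 0.6, 0.5]
width: 85.5
[-0.02122215 -0.99977412  0.00114986] [-0.99977302  0.02122426  0.00185192] [467.98508796 293.64077479 220.24831695]
[632.83121019  59.18789809] 314 [591.3 -17.6  51.9] [582.2 -24.2  44.7] [603.3 -15.3  58.9]
[282.60294118 152.54411765] 68 [507.5 333.9  63.2] [491.2 332.   61.6] [523.  335.9  64.9]
[334.97297297 154.27027027] 74 [504.8 279.1  63.2] [488.8 275.8  58.8] [520.8 282.3  64.6]
[  7.00540541 384.77837838] 185 [189.  742.3  51.3] [185.  731.1  40.5] [191.8 760.8  70. ]
410 134 [303.3 312.3 307.8  59.7]
425 187 [301.9 312.4 307.1  59.1]
440 104 [295.9 320.5 308.2  59.4]
455 109 [290.1 325.1 307.6  59. ]
470 93 [285.5 328.2 306.9  59.1]
485 151 [282.3 330.6 306.5  59.9]
500 168 [280.  332.1 306.1  59.8]
515 143 [278.8 333.  305.9  59.4]
530 112 [276.7 333.3 305.   59.1]
545 122 [274.5 334.5 304.5  59. ]
560 141 [271.6 335.7 303.6  59.1]
575 192 [266.6 340.2 303.4  59.2]
590 279 [265.9 339.7 302.8  59.7]
605 92 [264.9 340.5 302.7  59.6]
[413.32274115 261.02469608  50.05974767] [611.40386437 344.72395556  65.02304354]
tongs [([265.0, 327.0], [279.0, 371.0, 52.0], 0.7)]
tongs_tip []
```

View pics/w5.png

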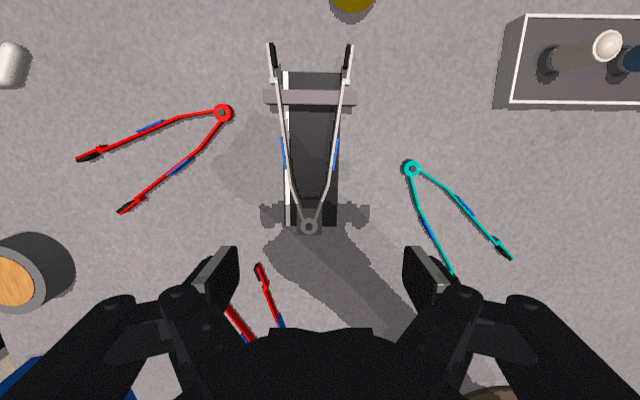

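The wrist picture shows the steel tongs at hinge (308,226), tips at (272,60) and (348,60), with the red and turquoise look-alikes off to the sides. From the depth data the origin is (506,306), yaw -1.6°, grips 276 to 336 over the outsides. Moving above them.

```bash
python3 -m pendant '[{"dx":0.64,"dy":0.21,"dz":-0.8,"turn":-0.06,"jaw":-1},{"dx":0.63,"dy":0.21,"dz":-0.9,"turn":0,"jaw":-1},{"dx":0,"dy":0,"dz":-1,"turn":0,"jaw":-1},{"dx":0,"dy":0,"dz":-1,"turn":0,"jaw":-1},{"dx":0,"dy":0,"dz":-0.6,"turn":0,"jaw":-1},{"dx":0,"dy":0,"dz":0,"turn":0,"jaw":-1}]'
```

```text
clock: 11.9
tool_pos: [505.7, 303.1, 89.6]
ee_rot: [2.183, -2.252, -0.0]
contact_force: [-0.8, 0.4, -0.1]
width: 85.3
```

```bash
python3 -m pendant '[{"dx":0,"dy":0.1,"dz":-0.5,"turn":0,"jaw":-1},{"dx":0,"dy":0,"dz":-0.6,"turn":0,"jaw":-1},{"dx":0,"dy":0,"dz":-0.48,"turn":0,"jaw":-1},{"dx":0,"dy":0,"dz":0,"turn":0,"jaw":-1}]'
```

```text
clock: 12.3
tool_pos: [506.0, 308.3, 43.3]
ee_rot: [2.187, -2.252, -0.0]
contact_force: [-0.4, 0.3, -0.9]
width: 85.7
```

```bash
python3 -m pendant '[{"dx":0,"dy":-0.07,"dz":0,"turn":0,"jaw":-0.4},{"dx":0,"dy":0,"dz":0,"turn":0,"jaw":-0.17},{"dx":0,"dy":0,"dz":0,"turn":0,"jaw":-0.17},{"dx":0,"dy":0,"dz":0,"turn":0,"jaw":-0.17},{"dx":0,"dy":0,"dz":0,"turn":0,"jaw":-0.17}]'
```

```text
clock: 12.8
tool_pos: [508.2, 307.8, 46.9]
ee_rot: [-2.186, 2.251, -0.002]
contact_force: [-0.1, -0.9, 6.6]
width: 50.3
```

```bash
python3 -m pendant '[{"dx":0,"dy":0,"dz":0.15,"turn":0,"jaw":-0.17},{"dx":0,"dy":0,"dz":0.3,"turn":0,"jaw":-0.17},{"dx":0,"dy":0,"dz":0.5,"turn":0,"jaw":-0.17},{"dx":0,"dy":0,"dz":0.5,"turn":0,"jaw":-0.17},{"dx":0,"dy":0,"dz":0,"turn":0,"jaw":-0.17}]'
python3 - <<'E'
from h import *
p=cams.snapshot("side"); save(p,"s6.png")
cv2.imwrite("pics/s6z.png",cv2.resize(p["image"][200:330,200:380,::-1],None,fx=4,fy=4))
E
```

```text
clock: 13.3
tool_pos: [508.1, 308.1, 91.5]
ee_rot: [-2.185, 2.251, -0.001]
contact_force: [-0.0, -0.2, -1.0]
width: 50.0
```

View pics/s6z.png

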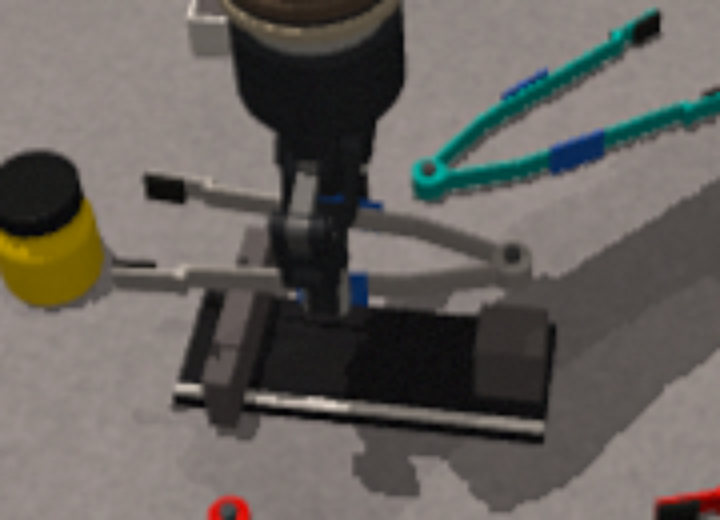

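The tongs are clear of the rest, held level: hinge at (512,255) of the crop, tips at the left at (150,190) and (130,270), tips apart. Carrying them to a staging point short of the amber lamp.

```bash
python3 -m pendant '[{"dx":-0.3,"dy":0,"dz":0.5,"turn":0,"jaw":-0.17},{"dx":-0.5,"dy":-0.3,"dz":0.7,"turn":0,"jaw":-0.17},{"dx":-0.5,"dy":-0.6,"dz":0.7,"turn":0,"jaw":-0.17},{"dx":-0.5,"dy":-0.8,"dz":0.4,"turn":0,"jaw":-0.17},{"dx":-0.4,"dy":-0.9,"dz":0,"turn":0,"jaw":-0.17},{"dx":-0.2,"dy":-0.9,"dz":0,"turn":0,"jaw":-0.17},{"dx":0,"dy":-0.9,"dz":0,"turn":0,"jaw":-0.17},{"dx":0,"dy":-0.9,"dz":0,"turn":0,"jaw":-0.17},{"dx":0,"dy":-0.9,"dz":0,"turn":0,"jaw":-0.17},{"dx":0,"dy":-0.9,"dz":0,"turn":0,"jaw":-0.17},{"dx":0,"dy":-0.9,"dz":0,"turn":0,"jaw":-0.17},{"dx":0,"dy":-0.9,"dz":0,"turn":0,"jaw":-0.17}]'; python3 -m pendant '[{"dx":0,"dy":-0.9,"dz":0,"turn":0,"jaw":-0.17},{"dx":0,"dy":-0.9,"dz":0,"turn":0,"jaw":-0.17},{"dx":0,"dy":-0.9,"dz":0,"turn":0,"jaw":-0.17},{"dx":0,"dy":-0.9,"dz":0,"turn":0,"jaw":-0.17},{"dx":0,"dy":-0.6,"dz":0,"turn":0,"jaw":-0.17},{"dx":0,"dy":-0.3,"dz":0,"turn":0,"jaw":-0.17},{"dx":0,"dy":0,"dz":0,"turn":0,"jaw":-0.17}]'
```

```text
clock: 14.55
tool_pos: [433.8, 39.3, 157.8]
ee_rot: [2.189, -2.253, -0.0]
contact_force: [-0.3, 0.4, 0.0]
width: 50.2
clock: 15.25
tool_pos: [434.3, -95.5, 157.6]
ee_rot: [2.187, -2.255, -0.0]
contact_force: [0.9, -0.0, -1.0]
width: 50.2
```

```bash
cat > look.py <<'E'
from h import *
import sys
n=sys.argv[1]
p=cams.snapshot("wrist"); save(p,n+".png")
s=status.sense(); t=s["tool_pos"]; M=R.from_rotvec(s["ee_rot"]).as_matrix(); 
print("tcp",np.round(t,1),"jawaxis yaw",np.degrees(np.arctan2(-M[1,0],-M[0,0])),"clk",s["clock"],"w",s["width"])
C=cloud(p);I=p["image"];hsv=cv2.cvtColor(I,cv2.COLOR_RGB2HSV)
o=(cv2.inRange(hsv,(4,140,60),(18,255,255))>0)&(C[...,2]>30)
q=C[o]; print("orange n",len(q),"med",np.round(np.median(q,0),1)); top=q[q[:,2]>q[:,2].max()-6]; print("top centre",np.round(top.mean(0),1),"z max",q[:,2].max(), "mid x",np.round((np.percentile(q,1,axis=0)+np.percentile(q,99,axis=0))/2,1))
L=C-t
m=(L[...,0]>45)&(L[...,0]<125)&(abs(L[...,1])<50)&(L[...,2]>-5)&(L[...,2]<35)&~o&~(hsv[...,1]>150)
q=C[m]
for x in range(50,125,10):
    r=q[(q[:,0]-t[0]>x)&(q[:,0]-t[0]<=x+10)]; a=r[r[:,1]<t[1]]; c=r[r[:,1]>t[1]]
    if len(a)>4 and len(c)>4: print(x,len(r),np.round([np.median(a[:,1]),np.median(c[:,1]),(np.median(a[:,1])+np.median(c[:,1]))/2,np.percentile(r[:,2],80)],1))
print("max x",np.percentile(q[:,0],99.5) if len(q) else None)
E
python3 look.py w7
```

```text
tcp [434.5 -94.4 157.5] jawaxis yaw 88.30581484033796 clk 15.3 w 49.69990177694776
orange n 666 med [ 579.4 -103.3   68.9]
top centre [504.8 -98.  292.3] z max 292.33252828905717 mid x [ 582.3 -103.6   68.3]
50 556 [-121.5  -74.2  -97.9  170.6]
60 746 [-123.3  -73.5  -98.4  170.6]
70 828 [-127.1  -70.2  -98.6  170.7]
80 1097 [-126.6  -70.3  -98.5  171.5]
90 1260 [-127.   -71.3  -99.1  171.8]
100 419 [-127.2  -71.3  -99.2  171.8]
max x 538.1777381844421
```

View pics/w7.png

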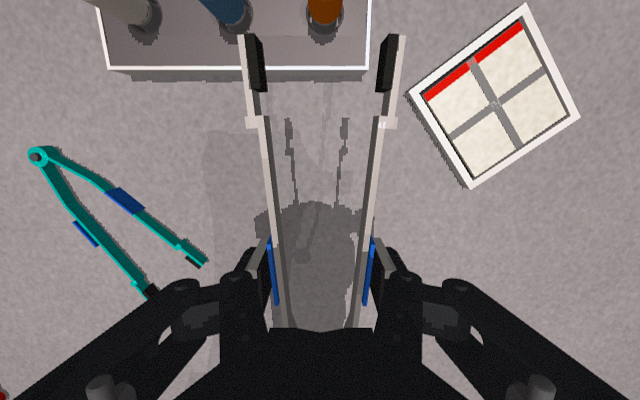

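The wrist picture shows the tong pads at (255,65) and (385,65), tips apart, with the amber lamp straight ahead at (323,15). The tip midline is y -99, the lamp y about -103.5, and the tip height is TCP + 6. Descending and centring.

```bash
python3 -m pendant '[{"dx":0,"dy":-0.14,"dz":-0.7,"turn":0,"jaw":-0.17},{"dx":0,"dy":0,"dz":-0.8,"turn":0,"jaw":-0.17},{"dx":0,"dy":0,"dz":-0.8,"turn":0,"jaw":-0.17},{"dx":0,"dy":0,"dz":-0.6,"turn":0,"jaw":-0.17},{"dx":0,"dy":0,"dz":-0.25,"turn":0,"jaw":-0.17},{"dx":0,"dy":0,"dz":0,"turn":0,"jaw":-0.17},{"dx":0,"dy":0,"dz":0,"turn":0,"jaw":-0.17}]'; python3 look.py w8; python3 - <<'E'
from h import *
for n in ["side","scene"]:
    p=cams.snapshot(n); save(p,n+"8.png")
    I=p["image"][90:230,190:390] if n=="side" else p["image"][180:320,160:360]
    cv2.imwrite(f"pics/{n}8z.png",cv2.resize(I[:,:,::-1],None,fx=3.9,fy=3.9))
E
```

```text
clock: 16.0
tool_pos: [435.2, -98.5, 63.5]
ee_rot: [-2.189, 2.252, -0.001]
contact_force: [-0.1, 0.1, -0.9]
width: 50.1
tcp [435.4 -98.8  63.7] jawaxis yaw 88.35759145141573 clk 16.05 w 50.251520569434945
orange n 0 med [nan nan nan]
  return _methods._mean(a, axis=axis, dtype=dtype,
  ret = um.true_divide(
Traceback (most recent call last):
  File "look.py", line 9, in <module>
    q=C[o]; print("orange n",len(q),"med",np.round(np.median(q,0),1)); top=q[q[:,2]>q[:,2].max()-6]; print("top centre",np.round(top.mean(0),1),"z max",q[:,2].max(), "mid x",np.round((np.percentile(q,1,axis=0)+np.percentile(q,99,axis=0))/2,1))
                                                                                    ~~~~~~~~~~^^
ValueError: zero-size array to reduction operation maximum which has no identity
```

View pics/w8.png

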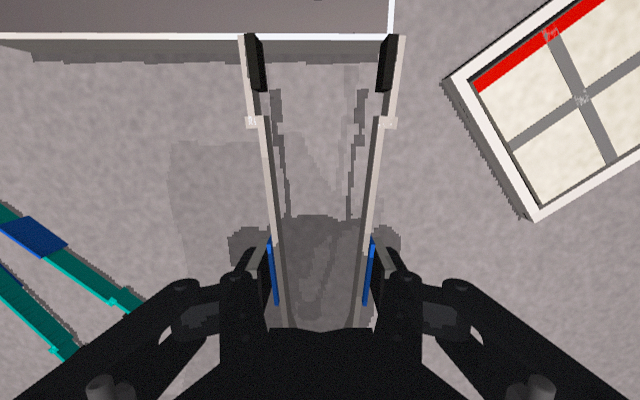

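View pics/side8z.png

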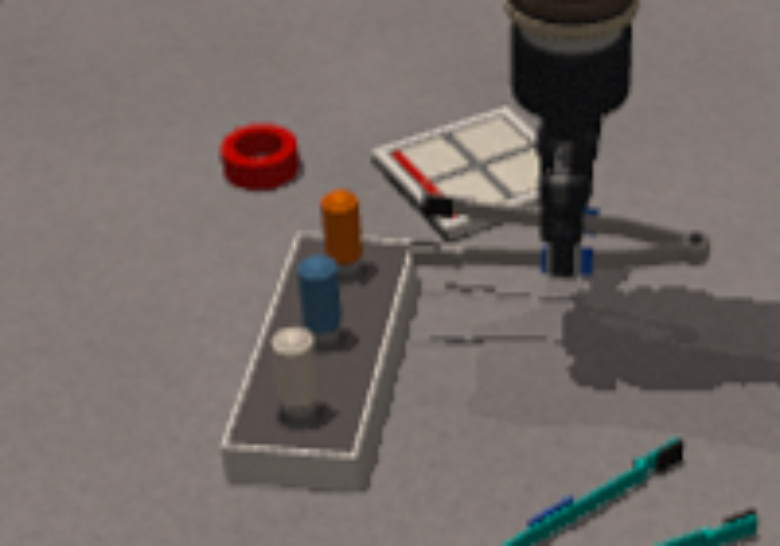

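View pics/scene8z.png

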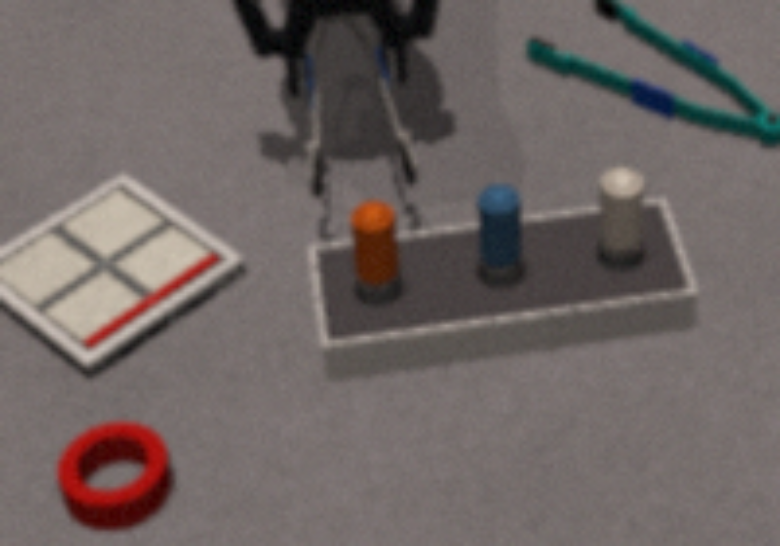

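The pads are level and line up with the amber lamp in both views, about 63 mm short of it. Advancing straight.

```bash
python3 -m pendant '[{"dx":0.4,"dy":0,"dz":0,"turn":0,"jaw":-0.17},{"dx":0.5,"dy":0,"dz":0,"turn":0,"jaw":-0.17},{"dx":0.5,"dy":0,"dz":0,"turn":0,"jaw":-0.17},{"dx":0.4,"dy":0,"dz":0,"turn":0,"jaw":-0.17},{"dx":0.28,"dy":0,"dz":0,"turn":0,"jaw":-0.17},{"dx":0,"dy":0,"dz":0,"turn":0,"jaw":-0.17},{"dx":0,"dy":0,"dz":0,"turn":0,"jaw":-0.17}]'; python3 - <<'E'
from h import *
for n in ["side","scene","wrist"]:
    p=cams.snapshot(n); save(p,n+"9.png"); np.savez(n+"9.npz",C=cloud(p),I=p["image"])
    if n=="wrist": continue
    C=cloud(p);hsv=cv2.cvtColor(p["image"],cv2.COLOR_RGB2HSV)
    o=(cv2.inRange(hsv,(5,140,80),(18,255,255))>0)&(C[...,2]>35)&(C[...,2]<110)&(abs(C[...,1]+100)<30)
    q=C[o];print(n,np.round(q.min(0)),np.round(q.max(0)))
    d=(p["image"].max(-1)<40)&(C[...,2]>50)&(C[...,2]<90)&(abs(C[...,0]-592)<25)&(abs(C[...,1]+104)<60)
    q=C[d]
    for s in (0,1):
        r=q[(q[:,1]>-104)==s]
        if len(r): print(" pad",s,len(r),np.round(r.min(0)),np.round(r.max(0)))
    I=p["image"][100:200,230:360] if n=="side" else p["image"][190:290,190:320]
    cv2.imwrite(f"pics/{n}9z.png",cv2.resize(I[:,:,::-1],None,fx=5,fy=5))
E
```

```text
clock: 16.85
tool_pos: [496.7, -99.1, 62.7]
ee_rot: [2.188, -2.253, -0.001]
contact_force: [0.4, 0.6, -0.8]
width: 50.2
side [ 577. -108.   62.] [602. -88.  99.]
 pad 0 7 [ 578. -131.   64.] [ 581. -125.   73.]
scene [ 579. -116.   48.] [607. -92.  99.]
 pad 0 8 [ 597. -132.   64.] [ 599. -129.   74.]
 pad 1 11 [585. -77.  61.] [603. -74.  78.]
```

View pics/side9z.png

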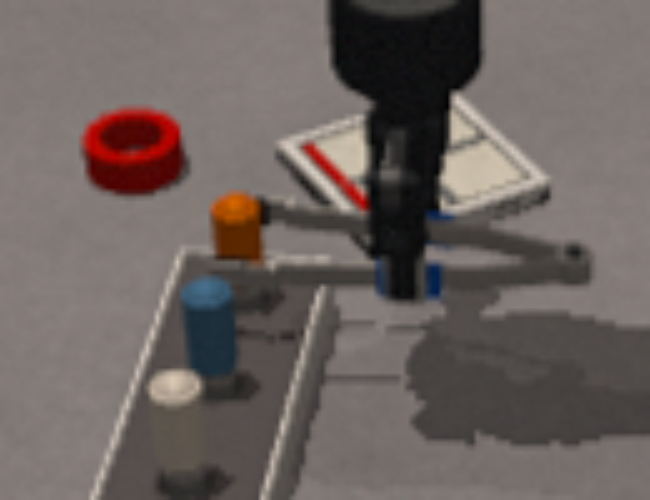

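View pics/scene9z.png

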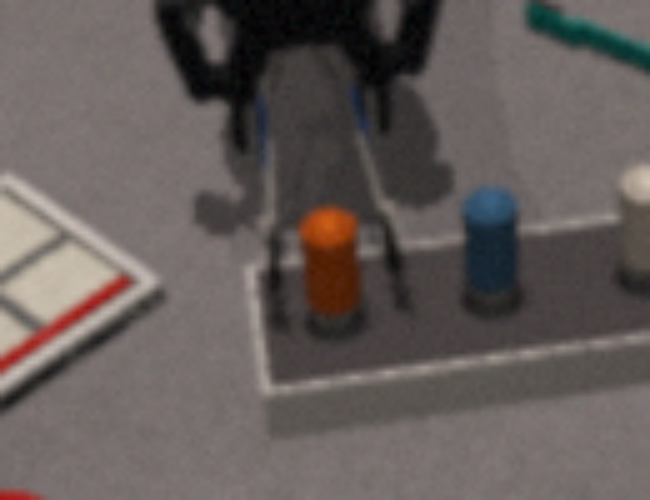

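View pics/wrist9.png

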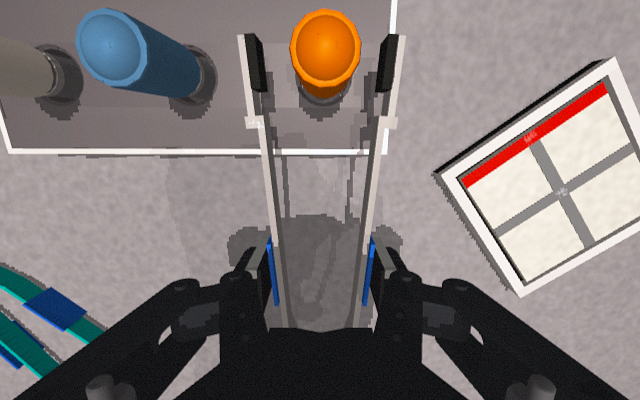

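```bash
python3 - <<'E'
from h import *
d=np.load("wrist9.npz");C=d["C"];I=d["I"];hsv=cv2.cvtColor(I,cv2.COLOR_RGB2HSV)
o=(cv2.inRange(hsv,(4,140,60),(18,255,255))>0)&(C[...,2]>30)&(C[...,2]<110)
q=C[o];a=q[q[:,2]>86];print(len(q),q[:,2].max(),a.mean(0),cv2.minAreaRect(a[:,:2].astype(np.float32)))
print(cv2.fitEllipse(np.argwhere(o&(C[...,2]>86))[:,::-1].astype(np.int32)))
t=np.array([496.7,-99.1,62.7]);L=C-t
k=(I.max(-1)<45)&(L[...,0]>70)&(L[...,0]<115)&(abs(L[...,1])<45)&(L[...,2]>-5)
for s in (0,1):
    r=C[k&((L[...,1]>-4)==s)];print(s,len(r),np.percentile(r,3,axis=0).round(1),np.percentile(r,97,axis=0).round(1))
E
```

```text
4821 98.37388123787531 [ 590.6350803  -103.90330384   92.44246332] ((591.0372924804688, -104.21107482910156), (25.133861541748047, 25.23459815979004), 8.064443588256836)
((324.85235595703125, 49.016929626464844), (57.864864349365234, 65.81644439697266), 2.2813689708709717)
0 750 [ 579.2 -131.9   61.9] [ 598.4 -127.2   77.8]
1 990 [ 566.9 -101.7   63.3] [599.8 -73.6 197.5]
```

The lamp is at (591,-104.2) and the pads run x 579 to 600, y mid -103, height about 68, so they are on target. Squeezing slowly.

```bash
python3 -m pendant '[{"dx":0.04,"dy":-0.03,"dz":0,"turn":0,"jaw":-0.1},{"dx":0,"dy":0,"dz":0,"turn":0,"jaw":0},{"dx":0,"dy":0,"dz":0,"turn":0,"jaw":0.08},{"dx":0,"dy":0,"dz":0,"turn":0,"jaw":0.14},{"dx":0,"dy":0,"dz":0,"turn":0,"jaw":0.2},{"dx":0,"dy":0,"dz":0,"turn":0,"jaw":0.25},{"dx":0,"dy":0,"dz":0,"turn":0,"jaw":0.25},{"dx":0,"dy":0,"dz":0,"turn":0,"jaw":0.25}]'; python3 - <<'E'
from h import *
for n in ["wrist","side"]:
    p=cams.snapshot(n); save(p,n+"10.png")
    if n=="side": cv2.imwrite(f"pics/{n}10z.png",cv2.resize(p["image"][100:200,230:360,::-1],None,fx=5,fy=5))
print(status.sense()["width"],status.sense()["contact_force"])
E
```

```text
clock: 17.8
tool_pos: [498.4, -100.1, 63.0]
ee_rot: [2.189, -2.254, 0.0]
contact_force: [-0.9, 0.4, 1.0]
width: 35.6
35.006214840653605 [-0.40978493 -1.56981559  0.39667501]
```

View pics/wrist10.png

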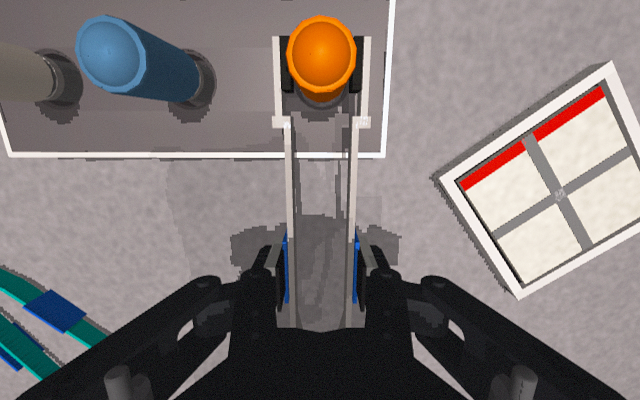

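View pics/side10z.png

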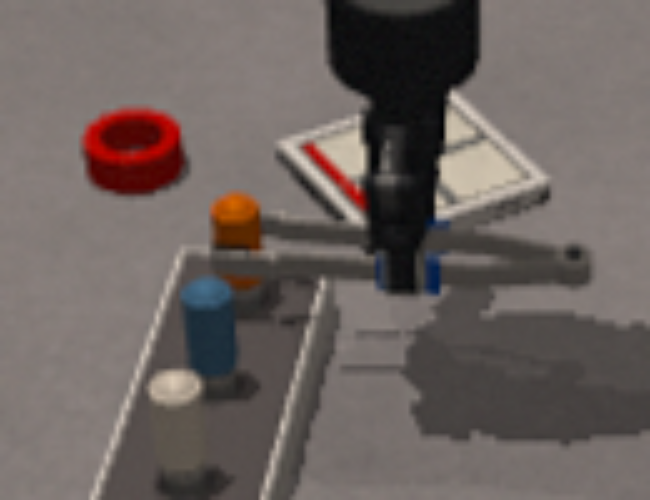

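The pads are closed on the glass (width 35.6, tips at the lamp). Firming the squeeze and lifting gently.

```bash
python3 -m pendant '[{"dx":0,"dy":0,"dz":0,"turn":0,"jaw":0.4},{"dx":0,"dy":0,"dz":0,"turn":0,"jaw":0.5},{"dx":0,"dy":0,"dz":0,"turn":0,"jaw":0.5},{"dx":0,"dy":0,"dz":0.1,"turn":0,"jaw":0.5},{"dx":0,"dy":0,"dz":0.2,"turn":0,"jaw":0.5},{"dx":0,"dy":0,"dz":0.3,"turn":0,"jaw":0.5},{"dx":0,"dy":0,"dz":0.4,"turn":0,"jaw":0.5},{"dx":0,"dy":0,"dz":0.4,"turn":0,"jaw":0.5},{"dx":0,"dy":0,"dz":0.4,"turn":0,"jaw":0.5},{"dx":0,"dy":0,"dz":0.2,"turn":0,"jaw":0.5},{"dx":0,"dy":0,"dz":0,"turn":0,"jaw":0.5}]'; python3 - <<'E'
from h import *
for n in ["wrist","side","scene"]:
    p=cams.snapshot(n); save(p,n+"11.png")
    if n!="wrist":
        I=p["image"][60:180,220:376] if n=="side" else p["image"][150:270,190:346]
        cv2.imwrite(f"pics/{n}11z.png",cv2.resize(I[:,:,::-1],None,fx=5,fy=5))
E
```

```text
clock: 19.0
tool_pos: [499.0, -100.2, 124.2]
ee_rot: [-2.188, 2.253, -0.003]
contact_force: [-0.4, -0.4, -2.0]
width: 35.3
```

View pics/side11z.png

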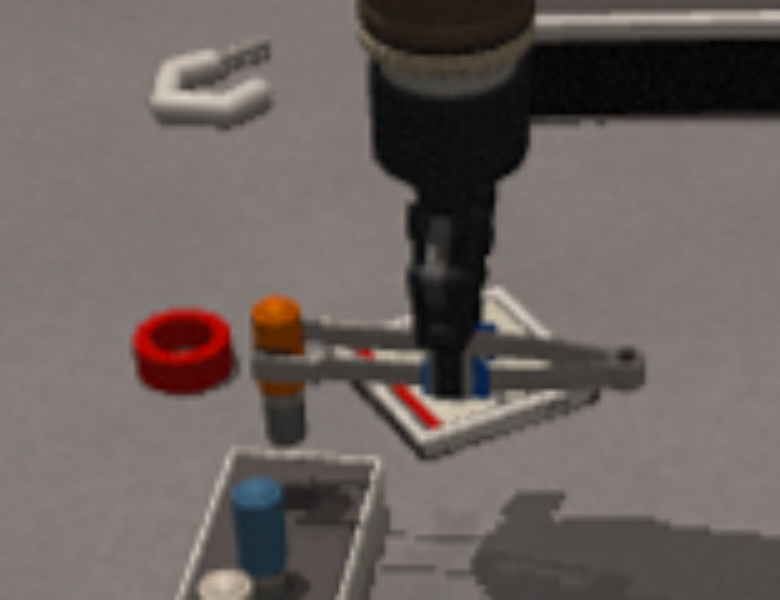

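View pics/scene11z.png

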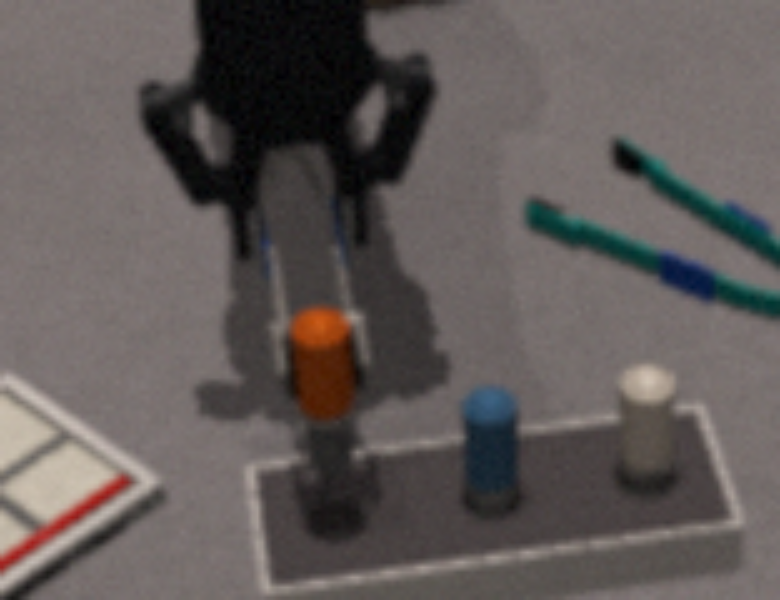

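The lamp is out of its hole and hanging straight, foot clear of the tray, and the blue and white lamps still stand in place. Carrying it over the plate: dx -75, dy -161, dz +42.

```bash
python3 -m pendant '[{"dx":-0.1,"dy":-0.2,"dz":0.2,"turn":0,"jaw":0.5},{"dx":-0.2,"dy":-0.4,"dz":0.3,"turn":0,"jaw":0.5},{"dx":-0.25,"dy":-0.5,"dz":0.3,"turn":0,"jaw":0.5},{"dx":-0.25,"dy":-0.5,"dz":0.3,"turn":0,"jaw":0.5},{"dx":-0.25,"dy":-0.5,"dz":0.2,"turn":0,"jaw":0.5},{"dx":-0.25,"dy":-0.5,"dz":0.1,"turn":0,"jaw":0.5},{"dx":-0.25,"dy":-0.5,"dz":0,"turn":0,"jaw":0.5},{"dx":-0.25,"dy":-0.5,"dz":0,"turn":0,"jaw":0.5},{"dx":-0.25,"dy":-0.5,"dz":0,"turn":0,"jaw":0.5},{"dx":-0.2,"dy":-0.5,"dz":0,"turn":0,"jaw":0.5},{"dx":-0.15,"dy":-0.4,"dz":0,"turn":0,"jaw":0.5},{"dx":-0.1,"dy":-0.3,"dz":0,"turn":0,"jaw":0.5}]'; python3 -m pendant '[{"dx":0,"dy":-0.1,"dz":0,"turn":0,"jaw":0.5},{"dx":0,"dy":0,"dz":0,"turn":0,"jaw":0.5},{"dx":0,"dy":0,"dz":0,"turn":0,"jaw":0.5},{"dx":0,"dy":0,"dz":0,"turn":0,"jaw":0.5}]'
cat > fin.py <<'E'
from h import *
import sys; k=sys.argv[1]
s=status.sense(); print(s["tool_pos"],s["width"],s["clock"],s["qd"].round(3))
for n in ["wrist","side","scene"]:
    p=cams.snapshot(n); save(p,n+k+".png")
    C=cloud(p);hsv=cv2.cvtColor(p["image"],cv2.COLOR_RGB2HSV)
    o=(cv2.inRange(hsv,(4,140,60),(18,255,255))>0)&(C[...,2]>120)&(C[...,2]<230)&(abs(C[...,0]-515)<50)&(abs(C[...,1]+265)<50)
    q=C[o];print(n,len(q),np.percentile(q,1,axis=0).round(1),np.percentile(q,99,axis=0).round(1))
    for lo in range(130,210,10):
        r=q[(q[:,2]>=lo)&(q[:,2]<lo+10)]
        if len(r)>5: print("  ",lo,len(r),((np.percentile(r,2,axis=0)+np.percentile(r,98,axis=0))/2).round(1))
    if n!="wrist":
        g=(abs(C[...,0]-515)<35)&(abs(C[...,1]+265)<35)&(C[...,2]>60)&(C[...,2]<230); print(" lowest z",np.percentile(C[g][:,2],1))
        c=np.round(proj(p,[515,-265,150])).astype(int); I=p["image"][max(0,c[1]-70):c[1]+80,max(0,c[0]-90):c[0]+90]
        cv2.imwrite(f"pics/{n}{k}z.png",cv2.resize(I[:,:,::-1],None,fx=4,fy=4))
E
python3 fin.py 12
```

```text
clock: 20.35
tool_pos: [422.7, -260.1, 164.8]
ee_rot: [2.187, -2.254, -0.0]
contact_force: [1.0, -0.2, -1.6]
width: 35.1
clock: 20.75
tool_pos: [423.7, -261.3, 164.9]
ee_rot: [-2.19, 2.252, 0.0]
contact_force: [0.2, -1.1, -0.9]
width: 35.5
[ 423.66621049 -261.31134588  164.87221346] 35.47088912076085 20.75 [-0.001 -0.002  0.003 -0.     0.001  0.001  0.003]
wrist 4581 [ 504.1 -276.3  164.6] [ 528.2 -252.6  198.3]
   150 22 [ 505.2 -264.7  156.7]
   160 57 [ 505.2 -264.9  165.2]
   170 91 [ 515.  -261.4  175.2]
   180 144 [ 515.6 -264.3  185.1]
   190 4267 [ 516.6 -264.5  194.3]
side 99 [ 504.3 -267.1  146.7] [ 526.1 -248.   201.2]
   140 8 [ 513.6 -256.1  147.6]
   150 14 [ 515.2 -254.9  153.4]
   170 10 [ 514.5 -254.7  176.7]
   180 27 [ 514.2 -257.   185.3]
   190 37 [ 515.3 -257.8  195.2]
 lowest z 114.56169108587373
scene 231 [ 499.2 -278.5  147.4] [ 532.2 -253.   199.5]
   140 7 [ 524.1 -266.   147.6]
   150 37 [ 526.8 -264.4  155. ]
   160 34 [ 525.4 -265.7  164.8]
   170 45 [ 512.3 -267.3  174.8]
   180 35 [ 525.5 -264.7  184.6]
   190 72 [ 522.8 -264.   194.8]
 lowest z 115.10427311622624
```

```bash
python3 -c "
import cv2,numpy as np
a=[cv2.imread(f'pics/{n}12z.png') for n in ('side','scene')]
h=min(x.shape[0] for x in a);m=np.hstack([x[:h] for x in a]);cv2.imwrite('pics/m12.png',cv2.resize(m,None,fx=790/m.shape[1],fy=790/m.shape[1]))"
```

```text
(no output)
```

View pics/m12.png

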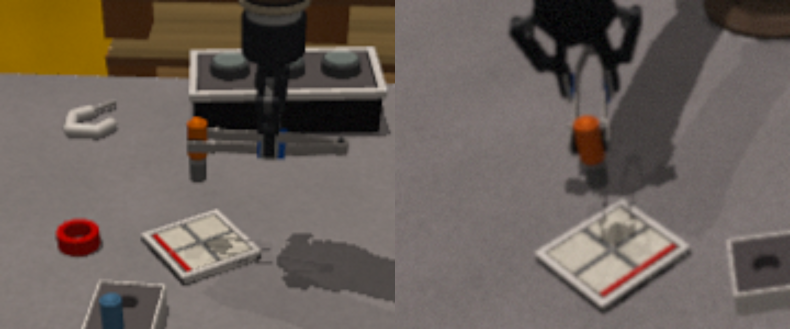

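View pics/wrist12.png

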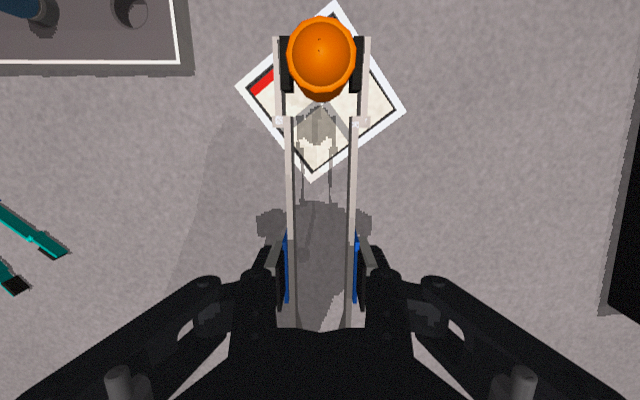

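The lamp axis is at (516.5,-264.5), 1.4 mm from the plate centre. Its top is at about 198, so the foot is at about 112 to 114, and its sides stay within 2 mm over 45 mm of height. The wrist picture shows it between both pads at (321,55) above the plate. One last stillness check, then I hand in.

```bash
python3 -m pendant '[{"dx":0,"dy":0,"dz":0,"turn":0,"jaw":0.5},{"dx":0,"dy":0,"dz":0,"turn":0,"jaw":0.5},{"dx":0,"dy":0,"dz":0,"turn":0,"jaw":0.5},{"dx":0,"dy":0,"dz":0,"turn":0,"jaw":0.5},{"dx":0,"dy":0,"dz":0,"turn":0,"jaw":0.5},{"dx":0,"dy":0,"dz":0,"turn":0,"jaw":0.5},{"dx":0,"dy":0,"dz":0,"turn":0,"jaw":0.5},{"dx":0,"dy":0,"dz":0,"turn":0,"jaw":0.5}]'; python3 fin.py 13 | head -8; python3 -c "
from cell import ticket
print(ticket.close_job())"
```

```text
clock: 21.7
tool_pos: [423.3, -262.0, 164.9]
ee_rot: [2.189, -2.254, 0.0]
contact_force: [0.4, 0.2, -1.9]
width: 35.6
[ 423.33875713 -262.03889224  164.88359501] 35.631375893273635 21.7 [-0.001 -0.     0.    -0.     0.    -0.001 -0.   ]
wrist 4587 [ 503.7 -277.1  164.7] [ 527.9 -253.5  198.4]
   150 21 [ 504.7 -264.1  156.6]
   160 54 [ 504.9 -265.6  165. ]
   170 97 [ 514.5 -262.5  175.1]
   180 141 [ 515.7 -265.3  185.4]
   190 4274 [ 516.2 -265.4  194.3]
side 108 [ 503.3 -281.1  146.3] [ 526.6 -250.3  199.7]
the job is handed in; nothing more can be done
None
```

The job is done and handed in at about 22 s of the 54 s allowed. The amber lamp is held in the tongs above the middle of the plate, upright and still.

- **Plate:** I pressed it over the stud until the last reading, 11.8 N with the fingertips at 13 mm. Its red edge then measured 13.5 mm above the table, down from 25.4 mm, so it sits level.
- **Tongs and lamp:** I took the steel tongs from their rest, closed them on the glass and lifted the lamp out of its hole. I never aimed the gripper at the lamp, and no picture shows it touching.
- **Final pose:** The lamp axis is about (516, -265), within 1 mm of the plate centre at (515.5, -265.5). Its foot is about 10 cm above the plate, its lean was no more than about 2° at the check about a second earlier, and the joint speeds are zero.

**Failed or disagreeing checks:**
- My first move call was refused because its rows lacked some keys; nothing moved.
- One measuring script stopped with an error because the lamp was out of the wrist picture. I used the other cameras instead.
- The force read only 2 to 3 N while the plate was sinking, less than the 5 to 12 N expected.
- The cameras differ by a few mm on heights and on lamp edges.
- The other lamps, the roll and the jar looked unmoved in the pictures after the lift and the press, but I did not measure them again at the end.

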